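Snap the lid onto the gel tank and switch on its power pack

ROBOT

A 7-joint arm with a two-finger parallel gripper is mounted at the origin on the work surface. World frame = base frame: x ahead of the robot, y to its left, z up, the work surface at z = 0. Lengths are in m, angles in rad, forces in N, time in s.
With the tool pointing down it reaches from about 0.4 to 0.9 m from the base axis. Payload 5.6 kg.
Tool frame: the origin (TCP) lies at the very end of the fingers, on their centre line; the grasp point (between the pads) lies 19 mm behind it (env.hold_point_z is the distance from the TCP to the grasp point, in m); x points along the fingers, y is the direction in which the jaws open and shut, and the axes are right-handed (so a half turn about x gives the same grasp; the last joint's range is limited). The gripper opens to 92 mm and grips with 3 to 60 N. Pads are 20 mm wide; open, the fingers measure 128 mm over their backs; the gripper's body (75 mm by 189 mm) begins 69 mm behind the grasp point.
Start: joints at [1.216, 0.468, -0.012, 1.603, 0.006, 1.071, -0.056], TCP at [0.199, -0.619, 0.194] pointing down, gripper open.
Joint ranges: [-2.53, 2.53], [-0.31, 2.02], [-1.57, 1.55], [0.28, 2.44], [-1.29, 4.43], [0.15, 1.84], [-2.92, 2.92]. Speed limits (rad/s): [2.57, 2.57, 3.14, 3.14, 3.14, 3.14, 3.14].

INTERFACE

Orientations are given as a rotation vector (axis times angle).
In Python, from cell import env, imaging gives the robot as it stands. The module is installed in compiled form; this text tells all that it offers.
- The arm moves only by the shell command python3 -m crank 'ROWS' [OPENING] [FORCE]. ROWS is JSON, one flat list of numbers, 6 for each row, row after row: the shift along the tool's x, y, z in cm, then the turn, a rotation vector about the tool's x, y, z in rad. A call has 1 to 8 rows; each row shifts and turns the commanded pose from where the row before left it, along the tool's axes as they then stand; what a row does not reach is not made up. A row lasts 1/8 s, in which the tool goes at most 62.5 mm and 10.7 degrees, less where a joint would pass 70% of its speed; a pose out of reach is approached as far as the arm can. A call with a gripper value outside its range is refused whole. OPENING is the finger opening in cm, from 0 to 9.19, set as the call begins (- or left out, the last holds). The fingers move at their own pace and stop on an object; FORCE is the grip in N (left out, the last holds). Time passes only in rows, so rows that do not move let the fingers close. It gives the time, the measured TCP pose, the force and the opening at its end, in the units of the state.
- env.read_state(): the state, without advancing time (a new reading comes with each control period).
- imaging.snapshot(name): name is "scene" or "top"; returns (picture, depth): 420x560x3 uint8, red, green, blue; 420x560 float32, m along the optical axis (not along the pixel's ray), 0 where there is no reading.
- imaging.get_calibration(name): a dict with "fx", "fy", "cx", "cy" (pixels), "k1" (the pictures are not rectified: a ray, as slopes to the right and down, at radius r is drawn at 1 + k1 r^2 times it, then the intrinsics apply), "rvec" (rotation vector, rad) and "tvec" (3), from world to camera coordinates, as OpenCV has them. Camera axes: x right, y down, z forward; pixel columns grow to the right and rows downward; lengths in m; the calibration is good to about 2 mm. A picture is of the moment at which its call begins. get_calibration takes no time and is no camera call.
- env.finish_job(): hands the job in, once; it reports no verdict.
Trained networks look in the newest picture that a camera, given by its name, has taken for a name from the list of things; names that differ only in an ending like _2 or _b are one class to them, and where a whole thing is asked for, a point or a joint stands for the part that bears it (a point fixed in the world has none). Each returns a list of dicts, best first, with "conf" (0 to 1); they miss things now and then, are a little off and sometimes report something else, mostly with a low value. They report only what shows in the picture. A call takes as long as a camera call.
- imaging.find_in(camera, target): "bbox" ([left, top, width, height] in pixels, round what is visible of it).
- imaging.trace(camera, target): "pixels" (420x560 bool, what is visible of it) and "bbox" ([left, top, width, height] in pixels, round what is visible of it).
- imaging.spot_point(camera, target): "centre" ([column, row] in pixels: a listed point, or the origin of a listed thing).
The state is a dict: "time": time; "joints": joint angles; "qd": joint speeds; "joint_efforts": joint torques, N m; "ee_pos": TCP position; "tcp_rot": TCP orientation; "contact_force": force on the tool from outside, world axes, zero at the start; "ft_torque": the same for the moment, N m; "finger_gap": opening from 0.0 (shut) to 1.0 (fully open).
Only numpy, scipy, OpenCV 4.12 (cv2) and the standard library are available. Lean on these libraries where they do the work, as an engineer would, in place of code of your own. Each camera call takes 0.05 s, during which the arm holds its last target. There are 200 camera calls.

TASK

Get the gel tank ready to run: set the loose lid on the tank and press it down until both spring catches snap over its ends, then stop pushing at once, because forcing it further harms the sprung frame under it. Only when the lid is held by both catches and let go, throw the lever on top of the power pack all the way over, away from its front. Leave everything else on the bench where it is.

Things in the scene. Friction and masses are not known exactly. Their poses are not given: they have to be found in the camera images.
- tank: Gel tank, fixed: clear open-topped box on a grey foot 124 x 166 mm, glass plates inside, a grey pillar with a black catch at each end. Origin: centre of its underside, on the bench; x across its short side, y along its long side, z up. The catches stand at its +y and -y ends and are its highest points (z = 146 mm, 40 mm wide in x). Tank and power pack may change sides.
- frame: White sprung frame round the tank's mouth, 108 x 136 mm outside, on which the lid comes to rest. Origin: centre of its top, 120 mm above the tank's underside when free. It yields straight down by 2.5 N per mm, 8 mm at most, then is hard. More than 20 N on it is forcing.
- catch_a (a joint): Outward travel of the spring catch at the tank's +y end: 0 = at rest, at most 0.008 m. Spring 3 N at rest, 4 N as the lid passes. The lid goes in against both catches with a peak of about 8 to 14 N in all, its underside then about 124 mm above the tank's; past it the force falls away, and 4 to 5 mm lower the noses have sprung back over its ends and hold it.
- catch_b (a joint): The same for the spring catch at the tank's -y end.
- catch_a_nose (a point): Centre of the +y catch's round nose (radius 2.5 mm, along the tank's x): at rest at tank y = 77 mm, z = 126.5 mm, reaching 3.5 mm in over the lid's end. Above it a lead-in face flares outwards, 25 degrees from vertical, to about 6 mm beyond the lid's end. The -y catch mirrors it.
- lid: Loose lid, 0.18 to 0.35 kg: grey plate 112 (x) by 156 (y) by 5 mm, lying flat, rounded lips at its y ends that go under the catches, a plain upright tab on top. Origin: centre of its underside. Either way round will do. Snapped in, it lies level and centred on the tank, x along the tank's x, underside about 119 mm above the tank's underside; it first meets the catches some 13 mm higher.
- lid_tab (a point): Middle of the top edge of the lid's tab, 45 mm above the lid's underside. The tab is 14 mm thick (lid's x), 60 mm long (lid's y) and stands 40 mm above the plate.
- pack: The power pack, fixed: a white box 200 mm (x) x 150 mm (y), its top 75 mm above the bench, with a dark panel and a lever block on its top. Origin: centre of its underside; its front faces -x, towards the robot's side.
- lever (a joint): Angle of the lever on the power pack: 0 = leaning 0.5 rad towards the pack's front (-x, off), 1.0 rad = leaning 0.5 rad away from it (on). It stays where it is left; about 1.5 N at its ball moves it. Hinge axis: along the pack's y, at pack x = -30 mm, y = 0, z = 97 mm, in a grey block 70 x 50 x 25 mm on the pack's top.
- lever_tip (a point): Centre of the black ball (26 mm in diameter) at the end of the lever, 50 mm from the hinge axis.
- tip_box: Bystander: pipette tip box 85 x 122 mm, 58 mm high. Origin under its centre.
- tube_rack: Bystander: white tube rack 50 x 120 mm, 61 mm high. Origin under its centre.
- bottle_tall: Bystander: white bottle, 60 mm in diameter, 150 mm high. Origin under its centre.
- bottle_short: Bystander: amber jar, 68 mm in diameter, 100 mm high. Origin under its centre.
- beaker: Bystander: glass beaker, 70 mm in diameter, 80 mm high. Origin under its centre.
- pipette: Bystander: pipette lying on the bench, 255 mm long, up to 39 mm high, along its x. Origin near its middle, on the bench.
- marker: Bystander: marker pen lying on the bench, 120 mm long along its x, 17 mm thick. Origin under its middle.

How it is judged:
By the outcome, as a careful person would: the job done as asked, in the order asked, and still so for the second after the job is handed in, with the robot touching nothing.
It also fails if it takes over 64 s, if anything falls off the work surface, if the arm or the gripper's body presses on something with over 40 N, if the wrist force passes 120 N, or if a joint passes its speed limit or range.

## Working session

There is one attempt and no reset: what is moved stays moved. The work goes in short steps, Python scripts to look and compute and a shell command to move; the robot and the scene stay as the last step left them, time stands still between calls to the robot, and variables do not carry over. Pictures are saved under pics/ and viewed, about 8 in all and at most 12, crops included, and the job is handed in when it is done.

```bash
mkdir -p pics; cat > h.py <<'E'
import numpy as np, cv2
from cell import env, imaging
from scipy.spatial.transform import Rotation as R
def cal(n):
    c=imaging.get_calibration(n); K=np.array([[c['fx'],0,c['cx']],[0,c['fy'],c['cy']],[0,0,1]]); 
    return K,np.array([c['k1'],0,0,0,0.]),R.from_rotvec(np.ravel(c['rvec'])).as_matrix(),np.ravel(c['tvec'])
def rays(n,px):
    K,d,Rm,t=cal(n); s=cv2.undistortPoints(np.array(px,float).reshape(-1,1,2),K,d)[:,0]
    return np.c_[s,np.ones(len(s))]@Rm, -Rm.T@t   # dirs with unit depth, centre
def at_z(n,px,z):
    v,c=rays(n,px); return c+v*((z-c[2])/v[:,2])[:,None]
def cloud(n,depth,mask):
    r,cc=np.nonzero(mask&(depth>0)); v,c=rays(n,np.c_[cc,r]); return c+v*depth[r,cc][:,None]
def proj(n,P):
    K,d,Rm,t=cal(n); return cv2.projectPoints(np.array(P,float).reshape(-1,1,3),Rm,t,K,d)[0][:,0]
E
python3 - <<'E'
from h import *
for n in ('scene','top'):
    p,d=imaging.snapshot(n); cv2.imwrite(f'pics/{n}0.png',p[:,:,::-1]); np.save(f'{n}0.npy',d)
    K,_,Rm,t=cal(n); print(n,K[0,0],-Rm.T@t, Rm[2])
    for o in ('tank','lid','lid_tab','pack','lever_tip','catch_a_nose','frame'):
        print(o,[(np.round(x['centre']).tolist(),round(x['conf'],2)) for x in imaging.spot_point(n,o)[:3]])
s=env.read_state();print(s)
E
```

```text
scene 540.4166715161799 [1.34223876 0.99068461 1.23135824] [-0.4807361  -0.57229654 -0.66435643]
tank [([202.0, 183.0], 0.78), ([366.0, 224.0], 0.6)]
lid [([287.0, 216.0], 0.71), ([198.0, 158.0], 0.71), ([215.0, 163.0], 0.47)]
lid_tab [([285.0, 210.0], 0.6), ([390.0, 326.0], 0.3)]
pack [([275.0, 163.0], 0.69), ([338.0, 272.0], 0.68), ([238.0, 278.0], 0.27)]
lever_tip [([348.0, 230.0], 0.63)]
catch_a_nose [([217.0, 160.0], 0.54)]
frame [([389.0, 324.0], 0.62), ([198.0, 158.0], 0.59)]
top 402.42870517461205 [0.3275576  0.01272046 1.16887089] [ 0.20081653  0.00443952 -0.97961881]
tank [([241.0, 143.0], 0.65), ([388.0, 199.0], 0.61)]
lid [([273.0, 236.0], 0.84)]
lid_tab [([274.0, 231.0], 0.67), ([388.0, 198.0], 0.29)]
pack [([186.0, 216.0], 0.62), ([471.0, 218.0], 0.48)]
lever_tip [([170.0, 229.0], 0.47)]
catch_a_nose [([371.0, 192.0], 0.74)]
frame []
{'time': 0.8, 'joints': array([ 1.21601124,  0.46748377, -0.01158151,  1.60271726,  0.00596938,
        1.07139378, -0.0562579 ]), 'qd': array([-0.00082853,  0.00049647, -0.0004892 ,  0.00072573, -0.0003272 ,
        0.00077147, -0.00117379]), 'joint_efforts': array([-4.33458615e-05, -5.20372725e+01, -1.24258065e-02, -2.44054377e+01,
       -5.66348468e-02,  1.11614278e-02,  1.85588300e-05]), 'ee_pos': array([ 0.1993487 , -0.61867772,  0.19399573]), 'tcp_rot': array([ 2.05323027,  0.32260308, -2.05325965]), 'contact_force': array([-0.20610709, -0.82504931,  0.24685999]), 'ft_torque': array([0.04422409, 0.02116452, 0.02809543]), 'finger_gap': 1.0002841380919492}
```

View pics/scene0.png

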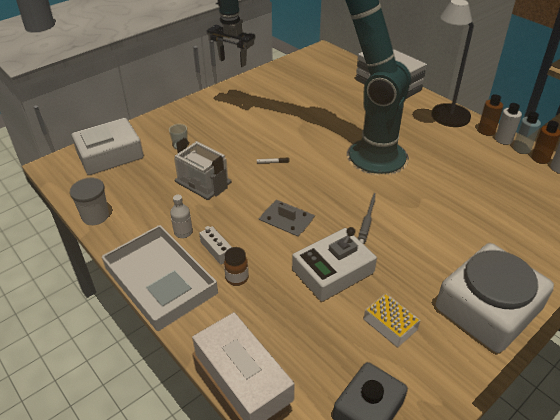

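View pics/top0.png

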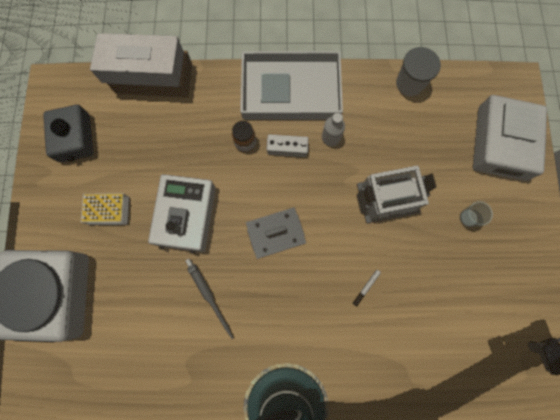

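The scene view shows the tank at (202,170), the lid at (287,216) and the pack at (335,262). In the top view they are at (395,193), (275,233) and (182,213). Next I measure them with masks and depth.

```bash
python3 - <<'E'
from h import *
def rect(P,lab):
    (c,s,a)=cv2.minAreaRect(P[:,:2].astype(np.float32)*1000)
    if s[0]<s[1]: a=a+90
    a=(a+90)%180-90
    print('  ',lab,len(P),'c',np.round(c,1),'size',np.round(s,1),'long-axis deg',round(a,1),'mean',np.round(P.mean(0)*1000,1),'med z',np.round(np.median(P[:,2])*1000,1))
for n in ('top','scene'):
    p,d=imaging.snapshot(n)
    for o,rs in (('lid',[(-5,12),(38,55)]),('tank',[(112,126),(138,155)]),('frame',[(112,126)]),('catch_a',[(100,155),(138,155)]),('pack',[(68,82)]),('lever',[(75,105),(110,165)])):
        for m in imaging.trace(n,o)[:3]:
            print(n,o,round(m['conf'],2),m['bbox'])
            P=cloud(n,d,m['pixels'])
            for lo,hi in rs:
                Q=P[(P[:,2]*1000>lo)&(P[:,2]*1000<hi)]
                if len(Q)>5: rect(Q,(lo,hi))
    for o in ('lid_tab','lever_tip','catch_a_nose'):
        for x in imaging.spot_point(n,o)[:3]:
            print(o,np.round(x['conf'],2),np.round(x['centre'],1),np.round(at_z(n,[x['centre']],{'lid_tab':.045,'lever_tip':.141,'catch_a_nose':.1265}[o])*1000))
E
```

```text
top lid 0.74 [247.5, 211.1, 54.3, 47.4]
   (-5, 12) 1788 c [483.1  24.4] size [113.3 154.5] long-axis deg -72.9 mean [481.4  24.8   4.6] med z 4.6
   (38, 55) 105 c [482.3  24.9] size [14.6 58.7] long-axis deg -73.1 mean [481.8  24.5  44. ] med z 44.1
top lid 0.62 [146.0, 175.4, 72.4, 82.0]
   (-5, 12) 16 c [540.6 285.9] size [141.9 218.9] long-axis deg -7.5 mean [511.7 251.3   5.9] med z 6.0
   (38, 55) 133 c [495.6 244.5] size [110.3 238.6] long-axis deg -42.0 mean [487.8 248.3  45.2] med z 44.1
top tank 0.67 [355.1, 166.5, 81.2, 55.6]
   (112, 126) 676 c [ 583. -305.] size [107.7 178.4] long-axis deg -78.6 mean [ 580.9 -306.1  119.3] med z 119.4
   (138, 155) 140 c [ 583.8 -307.5] size [ 40.4 184.2] long-axis deg -78.1 mean [ 583.8 -304.6  143.4] med z 143.7
top tank 0.31 [362.0, 183.9, 11.2, 16.7]
   (112, 126) 21 c [ 565.8 -220.7] size [20.5 33.5] long-axis deg -12.1 mean [ 566.2 -219.3  119.2] med z 118.6
   (138, 155) 72 c [ 567.2 -223.9] size [38.4 13.2] long-axis deg 10.9 mean [ 567.3 -222.7  143.6] med z 143.9
top frame 0.72 [369.9, 163.2, 57.6, 51.6]
   (112, 126) 650 c [ 
[... 1994 characters left out ...]
3] med z 143.1
scene pack 0.71 [296.0, 227.3, 79.8, 72.9]
   (68, 82) 2164 c [533.6 296.1] size [154.9 204.9] long-axis deg -7.2 mean [550.7 301.3  74.9] med z 74.9
scene pack 0.31 [198.4, 224.7, 30.4, 43.9]
scene lever 0.35 [361.1, 292.9, 58.4, 53.2]
scene lever 0.19 [342.1, 226.4, 14.0, 14.9]
   (110, 165) 84 c [483.8 302.9] size [21.9 25.4] long-axis deg -19.5 mean [486.5 303.7 142.3] med z 146.3
lid_tab 0.85 [285.4 208.7] [[488.  30.  45.]]
lever_tip 0.67 [350.6 232.1] [[483. 303. 141.]]
lever_tip 0.39 [177.7 144.9] [[ 622. -380.  141.]]
lever_tip 0.23 [181.3 230.9] [[843. -19. 141.]]
catch_a_nose 0.72 [185.1 233.7] [[835. -15. 127.]]
catch_a_nose 0.49 [214.3 163.3] [[ 577. -228.  127.]]
```

```bash
cat >> h.py <<'E'
def go(target, yaw=None):
    "print shift (cm) in tool axes to reach TCP target, and turn about tool x so tool y lies along yaw (mod 180)"
    s=env.read_state(); M=R.from_rotvec(s['tcp_rot']).as_matrix()
    print('pos mm',np.round(s['ee_pos']*1000,1),'axes',np.round(M.T,3).tolist(),'F',np.round(s['contact_force'],1),'gap',round(s['finger_gap']*92,1),'t',round(s['time'],2))
    print('shift cm',np.round(M.T@(np.array(target)-s['ee_pos'])*100,2))
    if yaw is not None:
        th=np.degrees(np.arctan2(M[1,1],M[0,1])); e=(yaw-th+90)%180-90
        print('tool yaw',round(th,2),'turn about tool x rad',round(-np.radians(e),4))
E
python3 -c "
from h import *
go([.4825,.0265,.09],17)"
```

```text
pos mm [ 199.4 -618.7  194. ] axes [[-0.0, -0.0, -1.0], [0.307, -0.952, 0.0], [-0.952, -0.307, 0.0]] F [ 0.7  1.  -0.1] gap 92.0 t 1.8
shift cm [ 10.4  -52.73 -46.74]
tool yaw -72.14 turn about tool x rad -1.5558
```

```bash
python3 -m crank '[0,-0.4,-5.5,-0.111,0,0, 0,-0.4,-5.5,-0.111,0,0, 0,-0.4,-5.5,-0.111,0,0, 0,-0.4,-5.5,-0.111,0,0, 0,-0.4,-5.5,-0.111,0,0, 0,-0.4,-5.5,-0.111,0,0, 0,-0.4,-5.5,-0.111,0,0]' 9.0 20 && python3 -m crank '[0,-0.4,-5.5,-0.111,0,0, 0,-0.4,-5.5,-0.111,0,0, 0,-0.4,-5.5,-0.111,0,0, 0,-0.4,-5.5,-0.111,0,0, 0,-0.4,-5.5,-0.111,0,0, 0,-0.4,-5.5,-0.111,0,0, 0,-0.4,-5.5,-0.111,0,0,0,0,0,0,0,0]'; python3 -c "
from h import *
go([.4825,.0265,.012],17)"
```

```text
time: 2.68
ee_pos: [0.4843, -0.3697, 0.1941]
tcp_rot: [1.552, 0.943, -1.552]
contact_force: [0.8, 0.1, -0.1]
finger_gap: 0.98
time: 3.68
ee_pos: [0.511, 0.009, 0.1945]
tcp_rot: [0.984, 1.338, -0.982]
contact_force: [-0.9, -0.8, 0.2]
finger_gap: 0.978
pos mm [511.    9.  194.5] axes [[0.0, 0.001, -1.0], [0.954, 0.299, 0.001], [0.299, -0.954, -0.001]] F [-0.9 -0.8  0.2] gap 90.0 t 3.67
shift cm [18.25 -2.21 -2.51]
tool yaw 17.38 turn about tool x rad 0.0066
```

```bash
python3 -m crank '[5,-2.2,-2.5,0.006,0,0, 5.5,0,0,0,0,0, 4.5,0,0,0,0,0, 3,0,0,0,0,0, 0,0,0,0,0,0]' && python3 -m crank '[0,0,0,0,0,0, 0,0,0,0,0,0, 0,0,0,0,0,0, 0,0,0,0,0,0,0,0,0,0,0,0,0,0,0,0,0,0]' 0 30;  python3 -c "
from h import *
go([.4825,.0265,.012],17)"
```

```text
time: 4.3
ee_pos: [0.4821, 0.0208, 0.0122]
tcp_rot: [0.993, 1.335, -0.998]
contact_force: [-0.1, 0.0, -0.1]
finger_gap: 0.979
time: 5.05
ee_pos: [0.4836, 0.0219, 0.014]
tcp_rot: [0.994, 1.332, -0.994]
contact_force: [0.4, -0.1, 0.0]
finger_gap: 0.35
pos mm [483.6  21.9  14. ] axes [[-0.0, -0.0, -1.0], [0.959, 0.285, -0.0], [0.285, -0.959, 0.0]] F [ 0.4 -0.1  0. ] gap 32.2 t 5.05
shift cm [ 0.2   0.03 -0.47]
tool yaw 16.56 turn about tool x rad -0.0077
```

```bash
python3 -m crank '[0,0,0,0,0,0, 0,0,0,0,0,0, 0,0,0,0,0,0,0,0,0,0,0,0]' 0 30 && python3 -m crank '[-2,0,0,0,0,0, -5,0,0,0,0,0, -5,0,0,0,0,0, -5,0,0,0,0,0, -2,0,0,0,0,0,0,0,0,0,0,0]';  python3 -c "
from h import *
go([.5845,-.3075,.2],11.5)"
```

```text
time: 5.55
ee_pos: [0.4836, 0.0219, 0.0139]
tcp_rot: [0.994, 1.332, -0.994]
contact_force: [0.6, 0.0, -0.4]
finger_gap: 0.148
time: 6.3
ee_pos: [0.484, 0.0217, 0.2048]
tcp_rot: [0.994, 1.33, -0.993]
contact_force: [-1.1, -0.0, -2.8]
finger_gap: 0.15
pos mm [484.   21.7 204.8] axes [[0.002, -0.001, -1.0], [0.959, 0.285, 0.002], [0.285, -0.959, 0.001]] F [-1.1 -0.  -2.8] gap 13.8 t 6.3
shift cm [ 0.53  0.26 34.42]
tool yaw 16.53 turn about tool x rad 0.0879
```

```bash
python3 -m crank '[0,0.1,3,0,0,0, 0,0.1,5,0,0,0, 0,0.1,6,0,0,0, 0,0,6,0,0,0, 0,0,6,0,0,0, 0,0,5,0,0,0, 0,0,3,0.088,0,0,0,0,0,0,0,0]' && python3 -m crank '[0,0,0,0,0,0,0,0,0,0,0,0]' && python3 - <<'E'
from h import *
for n in ('top','scene'):
    p,d=imaging.snapshot(n); cv2.imwrite(f'pics/{n}1.png',p[:,:,::-1])
    s=env.read_state(); z=s['ee_pos'][2]
    for m in imaging.trace(n,'lid')[:2]:
        P=cloud(n,d,m['pixels']); Q=P[(abs(P[:,2]-(z-.009))<.006)]
        print(n,m['conf'],m['bbox'],len(P),len(Q),np.median(P[:,2]))
        if len(Q)>20: print(cv2.minAreaRect(Q[:,:2].astype(np.float32)*1000))
    # all points at plate height near the tcp
    P=cloud(n,d,np.ones(d.shape,bool)); Q=P[(abs(P[:,2]-(z-.009))<.004)&(np.hypot(*(P[:,:2]-s['ee_pos'][:2]).T)<.12)]
    print('slab',len(Q),cv2.minAreaRect(Q[:,:2].astype(np.float32)*1000))
go([.5845,-.3075,.2],11.5)
i=cv2.imread('pics/top1.png')[130:260,320:480]; j=cv2.imread('pics/scene1.png')[80:210,120:280]
cv2.imwrite('pics/c1.png',cv2.resize(np.hstack([i,j]),None,fx=2.5,fy=2.5,interpolation=cv2.INTER_CUBIC))
E
```

```text
time: 7.3
ee_pos: [0.5816, -0.306, 0.2003]
tcp_rot: [1.062, 1.3, -1.066]
contact_force: [-0.5, 1.0, -3.7]
finger_gap: 0.147
time: 7.55
ee_pos: [0.5832, -0.3013, 0.2034]
tcp_rot: [1.058, 1.3, -1.058]
contact_force: [-0.4, -0.5, -2.6]
finger_gap: 0.146
top 0.62 [366.9, 165.1, 65.5, 43.9] 1773 1584 0.1944979464496277
((581.6888427734375, -295.85626220703125), (112.76992797851562, 156.13111877441406), 11.335054397583008)
slab 1555 ((581.7059326171875, -295.66424560546875), (112.89653778076172, 156.06207275390625), 11.725540161132812)
scene 0.77 [171.2, 127.0, 55.2, 29.5] 852 683 0.19653613825755123
((581.811279296875, -295.6118469238281), (118.0364990234375, 161.11026000976562), 12.37983226776123)
scene 0.23 [170.3, 195.4, 23.8, 43.9] 692 0 0.0779581380485238
slab 612 ((581.3665771484375, -294.90557861328125), (117.82698822021484, 163.02734375), 12.775606155395508)
pos mm [ 583.4 -302.5  204.2] axes [[0.0, -0.0, -1.0], [0.98, 0.201, 0.0], [0.201, -0.98, 0.0]] F [ 0.4 -0.1 -4. ] gap 13.6 t 7.75
shift cm [0.42 0.01 0.51]
tool yaw 11.58 turn about tool x rad 0.0013
```

View pics/c1.png

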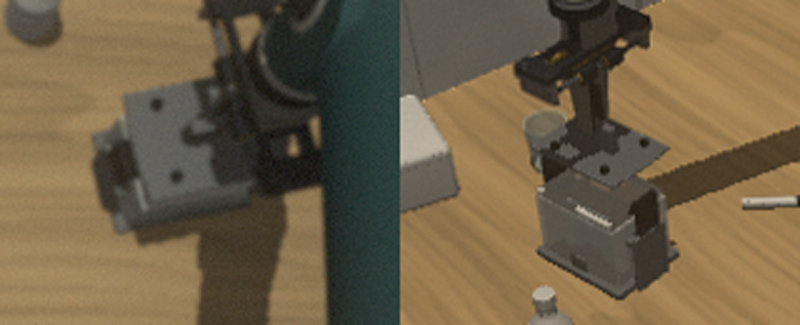

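Both cameras show the lid level in the grip above the tank, about 12 mm short towards the -y end. In the crop's top view on the left, the far catch at (110,185) is exposed. I shift it, lower it to just above the catches and look again.

```bash
python3 -m crank '[0,0.05,1.2,0,0,0,1.5,0,0,0,0,0,2,0,0,0,0,0,1.2,0,0,0,0,0,0.5,0,0,0,0,0,0,0,0,0,0,0,0,0,0,0,0,0]' && python3 - <<'E'
from h import *
for n in ('top','scene'):
    p,d=imaging.snapshot(n); cv2.imwrite(f'pics/{n}2.png',p[:,:,::-1])
    s=env.read_state(); z=s['ee_pos'][2]
    P=cloud(n,d,np.ones(d.shape,bool)); Q=P[(abs(P[:,2]-(z-.009))<.0035)&(np.hypot(*(P[:,:2]-s['ee_pos'][:2]).T)<.082)]
    print(n,'slab',len(Q),cv2.minAreaRect(Q[:,:2].astype(np.float32)*1000))
go([.5859,-.3144,.2],11.5)
i=cv2.imread('pics/top2.png')[150:240,340:450]; j=cv2.imread('pics/scene2.png')[110:200,150:260]
cv2.imwrite('pics/c2.png',cv2.resize(np.hstack([i,j]),None,fx=3.6,fy=3.6,interpolation=cv2.INTER_CUBIC))
E
```

```text
time: 8.62
ee_pos: [0.5867, -0.3149, 0.1527]
tcp_rot: [1.06, 1.296, -1.059]
contact_force: [-0.8, -0.1, -2.4]
finger_gap: 0.146
top slab 1264 ((585.7297973632812, -309.9571228027344), (112.71983337402344, 153.2647247314453), 12.485333442687988)
scene slab 527 ((585.2727661132812, -314.4701232910156), (117.6486587524414, 160.86468505859375), 12.272047996520996)
pos mm [ 586.7 -315.   152.7] axes [[0.001, -0.001, -1.0], [0.98, 0.2, 0.001], [0.2, -0.98, 0.001]] F [ 0.4 -0.4 -3. ] gap 13.6 t 8.72
shift cm [-4.73 -0.06 -0.07]
tool yaw 11.51 turn about tool x rad 0.0002
```

View pics/c2.png

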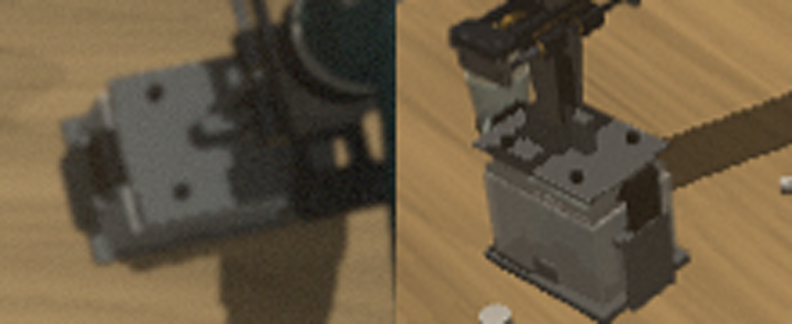

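The lid now sits over the mouth between the catches. From the tool pose its centre is within about 1 mm of the tank's. I lower it in small steps and watch the force.

```bash
python3 -m crank '[0.3,-0.05,0,0,0,0,0.3,0,0,0,0,0,0,0,0,0,0,0]' && python3 -m crank '[0.2,0,0,0,0,0,0,0,0,0,0,0]' && python3 -m crank '[0.2,0,0,0,0,0,0,0,0,0,0,0]'
```

```text
time: 9.1
ee_pos: [0.586, -0.314, 0.1461]
tcp_rot: [1.06, 1.298, -1.059]
contact_force: [0.4, 3.3, 0.1]
finger_gap: 0.152
time: 9.35
ee_pos: [0.586, -0.3145, 0.144]
tcp_rot: [1.06, 1.298, -1.059]
contact_force: [-0.3, 3.5, 1.0]
finger_gap: 0.147
time: 9.6
ee_pos: [0.5861, -0.3152, 0.1422]
tcp_rot: [1.06, 1.297, -1.06]
contact_force: [1.2, 3.0, 2.8]
finger_gap: 0.15
```

```bash
python3 -m crank '[0,0,-0.1,0,0,0,0,0,0,0,0,0]' && python3 -m crank '[0,0,-0.1,0,0,0,0,0,0,0,0,0]' && python3 -m crank '[0,0,-0.1,0,0,0,0,0,0,0,0,0]'
```

```text
time: 9.85
ee_pos: [0.5859, -0.3147, 0.1422]
tcp_rot: [1.06, 1.296, -1.06]
contact_force: [1.2, 1.6, 1.1]
finger_gap: 0.149
time: 10.1
ee_pos: [0.5856, -0.3134, 0.1422]
tcp_rot: [1.06, 1.296, -1.06]
contact_force: [1.8, 0.9, 1.9]
finger_gap: 0.148
time: 10.35
ee_pos: [0.5854, -0.3123, 0.1422]
tcp_rot: [1.06, 1.297, -1.06]
contact_force: [3.0, -0.8, 1.4]
finger_gap: 0.147
```

```bash
for i in 1; do python3 -m crank '[0.1,0,0,0,0,0,0,0,0,0,0,0]'; done; python3 -m crank '[0.1,0,0,0,0,0,0,0,0,0,0,0]' ; python3 -m crank '[0.1,0,0,0,0,0,0,0,0,0,0,0]'; python3 -c "
from h import *
print(env.read_state()['ft_torque'])"
```

```text
time: 10.6
ee_pos: [0.5852, -0.3123, 0.1414]
tcp_rot: [1.06, 1.297, -1.06]
contact_force: [1.4, -0.0, 5.0]
finger_gap: 0.148
time: 10.85
ee_pos: [0.5852, -0.3123, 0.1405]
tcp_rot: [1.06, 1.297, -1.06]
contact_force: [1.7, -0.5, 6.9]
finger_gap: 0.147
time: 11.1
ee_pos: [0.5849, -0.3121, 0.1389]
tcp_rot: [1.06, 1.298, -1.06]
contact_force: [2.1, -1.4, 2.5]
finger_gap: 0.15
[ 0.09604883 -0.45001324 -0.09734476]
```

```bash
python3 -m crank '[0.1,0,0,0,0,0,0,0,0,0,0,0]'; python3 -m crank '[0.1,0,0,0,0,0,0,0,0,0,0,0]' ; python3 -m crank '[0.1,0,0,0,0,0,0,0,0,0,0,0]'
```

```text
time: 11.35
ee_pos: [0.5848, -0.313, 0.1375]
tcp_rot: [1.06, 1.297, -1.061]
contact_force: [1.8, -3.5, 0.4]
finger_gap: 0.15
time: 11.6
ee_pos: [0.585, -0.313, 0.137]
tcp_rot: [1.06, 1.296, -1.061]
contact_force: [1.0, -4.2, 3.3]
finger_gap: 0.15
time: 11.85
ee_pos: [0.5852, -0.313, 0.1366]
tcp_rot: [1.059, 1.296, -1.061]
contact_force: [0.4, -4.8, 4.5]
finger_gap: 0.144
```

```bash
cat > lid.py <<'E'
from h import *
c=np.array([.5843,-.3078]); u=np.array([-.2,.98]); v=np.array([.98,.2])
for n in ('top','scene'):
    p,d=imaging.snapshot(n); P=cloud(n,d,np.ones(d.shape,bool)); Q=P[:,:2]-c; a=Q@u*1000; b=Q@v*1000; z=P[:,2]*1000
    m=(abs(a)<74)&(abs(b)<52)&(z>112)&(z<140)
    A=np.c_[a[m],b[m],np.ones(m.sum())]; k=np.ones(len(A),bool)
    for _ in range(6):
        w=np.linalg.lstsq(A[k],z[m][k],rcond=None)[0]; k=abs(A@w-z[m])<1.5
    print(n,'lid top z +y end %.1f, -y end %.1f, +x %.1f -x %.1f n=%d'%(w[2]+78*w[0],w[2]-78*w[0],w[2]+56*w[1],w[2]-56*w[1],k.sum()))
    for s in (1,-1):
        q=(a*s>74)&(a*s<100)&(abs(b)<20)&(z>140)&(z<150)
        print('  catch',s,q.sum(),'a of top: min %.1f mean %.1f'%(np.percentile(a[q]*s,5),a[q].mean()*s) if q.any() else '')
    q=(abs(z-w[2])<2)&(abs(b)<15)&(abs(a)<84); print('  plate a range',np.percentile(a[q],[1,99]))
    x0,y0=proj(n,[[c[0],c[1],.13]])[0].astype(int); I=p[y0-40:y0+40,x0-50:x0+50,::-1]
    globals()['I'+n]=I
import sys
cv2.imwrite(sys.argv[1],cv2.resize(np.hstack([Itop,Iscene]),None,fx=4,fy=4,interpolation=cv2.INTER_CUBIC))
s=env.read_state(); print(np.round(s['ee_pos']*1000,1),s['contact_force'],s['ft_torque'],s['time'])
E
python3 lid.py pics/c3.png
```

```text
top lid top z +y end 132.4, -y end 123.8, +x 128.7 -x 127.5 n=701
  catch 1 60 a of top: min 86.4 mean 91.0
  catch -1 0 
  plate a range [-7.55636508 78.99919596]
scene lid top z +y end 132.3, -y end 126.4, +x 127.4 -x 131.3 n=226
  catch 1 26 a of top: min 87.9 mean 93.9
  catch -1 30 a of top: min 76.4 mean 84.0
  plate a range [-76.84995543  73.97187027]
[ 585.2 -312.9  136.6] [ 0.98600959 -5.23014268  5.31120969] [-0.9932797  -0.22945328 -0.02827328] 11.95
```

View pics/c3.png

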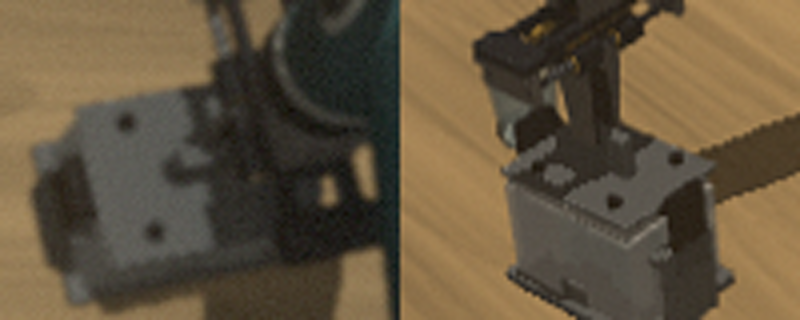

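The pictures and depth agree. The lid pivoted in the grip, so the -y end is down (top at about 124–126) while the +y end, on the left of the top crop, is still up at 132. I let go and press only the +y end of the plate with closed fingers.

```bash
python3 -m crank '[0,0,0,0,0,0,0,0,0,0,0,0,0,0,0,0,0,0,0,0,0,0,0,0]' 3 && python3 -m crank '[-2,0,0,0,0,0,-3,0,0,0,0,0,-1,0,0,0,0,0,0,0,0,0,0,0]' && python3 -m crank '[0,0,-3,0,0,0,0,0,-3,0,0,0,0,0,-0.5,0,0,0,0,0,0,0,0,0,0,0,0,0,0,0]' 0 && python3 lid.py pics/c4.png; python3 -c "
from h import *
go([.5843-.2*.06,-.3078+.98*.06,.133],11.5)"
```

```text
time: 12.45
ee_pos: [0.585, -0.3115, 0.1356]
tcp_rot: [1.06, 1.299, -1.06]
contact_force: [0.2, -0.9, -0.5]
finger_gap: 0.325
time: 12.95
ee_pos: [0.5856, -0.3122, 0.1972]
tcp_rot: [1.06, 1.295, -1.06]
contact_force: [1.1, -0.6, -0.5]
finger_gap: 0.326
time: 13.58
ee_pos: [0.572, -0.2499, 0.1956]
tcp_rot: [1.061, 1.297, -1.062]
contact_force: [-0.2, -0.9, 0.1]
finger_gap: 0.001
top lid top z +y end 123.0, -y end 124.1, +x 123.7 -x 123.4 n=363
  catch 1 67 a of top: min 80.8 mean 86.6
  catch -1 0 
  plate a range [-30.31446551  72.58471452]
scene lid top z +y end 122.8, -y end 126.0, +x 124.0 -x 124.8 n=229
  catch 1 32 a of top: min 83.4 mean 89.7
  catch -1 33 a of top: min 78.0 mean 83.8
  plate a range [-77.93738945  61.31895678]
[ 572.  -249.6  195.6] [-0.43914775  0.64679352 -0.56466635] [-0.04494556 -0.0683572   0.02174054] 13.675
pos mm [ 572.  -249.6  195.6] axes [[-0.0, -0.0, -1.0], [0.98, 0.198, -0.0], [0.198, -0.98, 0.0]] F [-0.4  0.6 -0.6] gap -0.2 t 13.68
shift cm [ 6.26  0.04 -0.06]
tool yaw 11.42 turn about tool x rad -0.0015
```

```bash
python3 -m crank '[-2,0,-4,0,0,0,0,0,-5,0,0,0,0,0,-5,0,0,0,0,0,-5,0,0,0,0,0,-3,0,0,0,0,0,0,0,0,0]' && python3 lid.py pics/c5.png
```

```text
time: 14.42
ee_pos: [0.5283, -0.0308, 0.2163]
tcp_rot: [1.057, 1.299, -1.056]
contact_force: [-0.4, -0.1, -0.3]
finger_gap: 0.005
top lid top z +y end 123.1, -y end 123.4, +x 123.4 -x 123.1 n=1003
  catch 1 65 a of top: min 81.5 mean 86.7
  catch -1 73 a of top: min 81.3 mean 86.6
  plate a range [-76.29603567  69.81914602]
scene lid top z +y end 123.9, -y end 125.6, +x 123.9 -x 125.6 n=239
  catch 1 32 a of top: min 83.1 mean 89.3
  catch -1 28 a of top: min 77.2 mean 83.2
  plate a range [-77.59007236  65.37255655]
[528.7 -34.2 216. ] [0.584216   0.38886179 0.30299406] [-0.07815951 -0.13025439 -0.02278833] 14.525
```

View pics/c5.png

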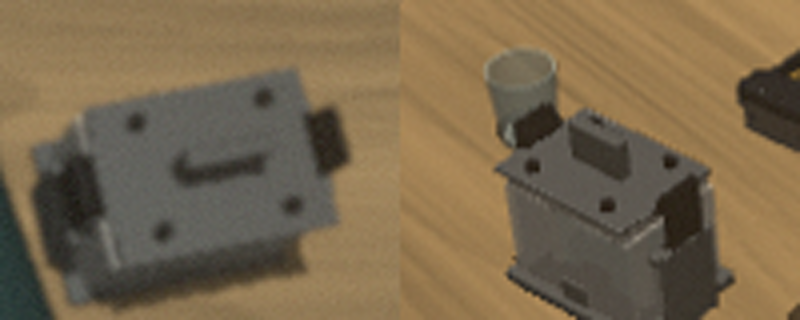

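The lid lies level (top at 123–124 mm, so the underside is at about 119). Both catches stand back at rest at ±86.6 mm, with their noses over its ends. I compare that with the first picture and work out the move to the lever.

```bash
python3 - <<'E'
from h import *
c=np.array([.5843,-.3078]); u=np.array([-.2,.98]); v=np.array([.98,.2])
d=np.load('top0.npy'); P=cloud('top',d,d>0); Q=P[:,:2]-c; a=Q@u*1000; b=Q@v*1000; z=P[:,2]*1000
for s in (1,-1):
    q=(a*s>74)&(a*s<100)&(abs(b)<20)&(z>140)&(z<150); print(s,q.sum(),np.percentile(a[q]*s,5),a[q].mean()*s)
go([.4341,.3042,.216],-7)
E
```

```text
1 60 81.37003286333986 86.7093989956285
-1 75 80.88835231109897 86.15338818322634
pos mm [528.7 -34.2 216. ] axes [[0.0, -0.001, -1.0], [0.98, 0.198, 0.0], [0.198, -0.98, 0.001]] F [0.6 0.4 0.3] gap 0.5 t 14.53
shift cm [-3.000e-02 -2.560e+00 -3.504e+01]
tool yaw 11.44 turn about tool x rad 0.3218
```

Both catches are within about 0.4 mm of their rest positions, so both have snapped. Now the lever.

```bash
python3 -m crank '[0,-0.5,-5,0,0,0,0,-0.5,-5,0,0,0,0,-0.5,-5,0,0,0,0,-0.5,-5,0,0,0,0,-0.5,-5,0,0,0,0,0,-5,0,0,0,0,0,-5,0,0,0,0,0,0,0.161,0,0]' && python3 -m crank '[0,0,0,0.161,0,0,0,0,0,0,0,0,0,0,0,0,0,0]' &&  python3 -c "
from h import *
go([.4341,.3042,.125],-7)"
```

```text
time: 15.52
ee_pos: [0.4337, 0.3079, 0.2158]
tcp_rot: [1.181, 1.23, -1.18]
contact_force: [-0.1, -0.5, 0.4]
finger_gap: 0.004
time: 15.9
ee_pos: [0.4347, 0.3044, 0.2158]
tcp_rot: [1.297, 1.15, -1.297]
contact_force: [0.1, 0.3, 0.5]
finger_gap: 0.001
pos mm [434.7 304.4 215.8] axes [[-0.0, -0.0, -1.0], [0.993, -0.12, -0.0], [-0.12, -0.993, 0.0]] F [0.1 0.3 0.5] gap 0.1 t 15.9
shift cm [ 9.08 -0.06  0.02]
tool yaw -6.89 turn about tool x rad 0.0019
```

```bash
python3 -m crank '[4,0,0,0,0,0,5,0,0,0,0,0,0,0,0,0,0,0]' && python3 -m crank '[0,1,0,0,0,0,0,0.7,0,0,0,0,0,0.7,0,0,0,0,0,0.7,0,0,0,0,0,0.7,0,0,0,0,0,0.7,0,0,0,0]' && python3 -m crank '[0,0.5,0,0,0,0,0,0.5,0,0,0,0,0,0,0,0,0,0]' && python3 -m crank '[0,0.3,0,0,0,0,0,0,0,0,0,0]' && python3 -m crank '[0,0.2,0,0,0,0,0,0,0,0,0,0]'
```

```text
time: 16.27
ee_pos: [0.4321, 0.303, 0.1231]
tcp_rot: [1.291, 1.151, -1.304]
contact_force: [-0.9, 0.6, 0.2]
finger_gap: 0.003
time: 17.02
ee_pos: [0.4746, 0.3013, 0.1319]
tcp_rot: [1.292, 1.151, -1.301]
contact_force: [-24.1, -12.3, 58.9]
finger_gap: 0.003
time: 17.4
ee_pos: [0.4962, 0.2986, 0.1352]
tcp_rot: [1.308, 1.138, -1.287]
contact_force: [-2.4, -11.8, 44.7]
finger_gap: 0.005
time: 17.65
ee_pos: [0.5004, 0.298, 0.1349]
tcp_rot: [1.31, 1.137, -1.286]
contact_force: [1.1, -10.7, 40.9]
finger_gap: 0.004
time: 17.9
ee_pos: [0.5027, 0.2977, 0.1347]
tcp_rot: [1.311, 1.136, -1.285]
contact_force: [2.6, -11.1, 39.3]
finger_gap: 0.006
```

The force shows the fingertips are bearing on something at 39–59 N upwards. I stop, lift off and look.

```bash
python3 -m crank '[-2,0,0,0,0,0,-4,0,0,0,0,0,-4,-4,0,0,0,0,0,-4,0,0,0,0,0,0,0,0,0,0]' && python3 - <<'E'
from h import *
for n in ('top','scene'):
    p,d=imaging.snapshot(n); globals()['I'+n]=p[:,:,::-1]
    P=cloud(n,d,d>0); m=(P[:,2]>.105)&(P[:,2]<.17)&(abs(P[:,0]-.505)<.06)&(abs(P[:,1]-.297)<.03)
    Q=P[m]; print(n,len(Q), Q.mean(0) if len(Q) else '', np.percentile(Q,[2,98],axis=0) if len(Q) else '')
cv2.imwrite('pics/c6.png',cv2.resize(np.hstack([Itop[165:265,120:240],Iscene[210:310,285:405]]),None,fx=3.3,fy=3.3,interpolation=cv2.INTER_CUBIC))
E
```

```text
time: 18.52
ee_pos: [0.4117, 0.3087, 0.2271]
tcp_rot: [1.295, 1.151, -1.294]
contact_force: [0.6, 0.1, -0.1]
finger_gap: 0.006
top 152 [0.50911476 0.29282879 0.13288542] [[0.49435424 0.28073017 0.10551555]
 [0.52685926 0.30983793 0.15888515]]
scene 123 [0.51420091 0.30040028 0.13242764] [[0.49628492 0.28292742 0.10513301]
 [0.52822947 0.31279939 0.1584692 ]]
```

View pics/c6.png

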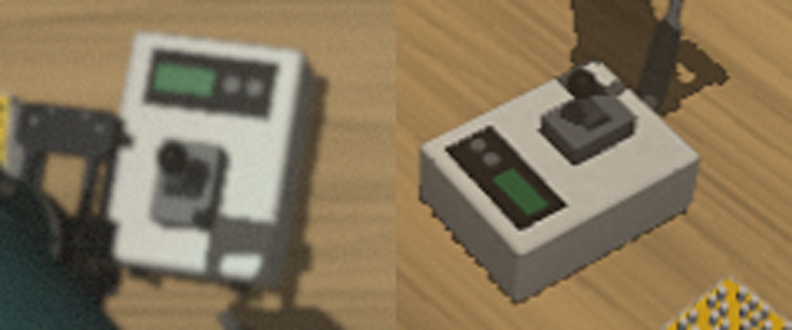

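The lever is now past the middle, with the ball centre at about x 514 and leaning about +0.2 rad. A ledge on the finger backs most likely rode on top of the ball. I turn the tool a quarter so the plain 20 mm side of the fingers pushes, at ball height.

```bash
python3 -m crank '[0,0,0,-0.175,0,0,0,0,0,-0.175,0,0,0,0,0,-0.175,0,0,0,0,0,-0.175,0,0,0,0,0,-0.175,0,0,0,0,0,-0.175,0,0,0,0,0,-0.175,0,0,0,0,0,-0.175,0,0]' && python3 -m crank '[0,0,0,-0.17,0,0,0,0,0,0,0,0,0,0,0,0,0,0]'; python3 -c "
from h import *
r=R.from_euler('z',-7,degrees=True).as_matrix()
go(np.array([.5334,.292,.136])+r@[-.085,0,0],83)"
```

```text
time: 19.62
ee_pos: [0.4153, 0.3071, 0.2255]
tcp_rot: [0.226, 1.56, -0.226]
contact_force: [0.8, -0.6, 0.2]
finger_gap: 0.004
time: 20.0
ee_pos: [0.4147, 0.3073, 0.2256]
tcp_rot: [0.099, 1.569, -0.099]
contact_force: [-0.2, -0.0, 0.1]
finger_gap: 0.004
pos mm [414.7 307.3 225.6] axes [[-0.001, 0.0, -1.0], [0.125, 0.992, 0.0], [0.992, -0.125, -0.001]] F [-0.2 -0.   0.1] gap 0.4 t 20.0
shift cm [ 8.96 -0.06  3.48]
tool yaw 82.79 turn about tool x rad -0.0036
```

```bash
python3 -m crank '[0,0,3.5,0,0,0,4,0,0,0,0,0,5,0,0,0,0,0,0,0,0,0,0,0]' && python3 -m crank '[0,0,1,0,0,0,0,0,1,0,0,0,0,0,0.7,0,0,0,0,0,0,0,0,0]' && python3 -m crank '[0,0,0.6,0,0,0,0,0,0.6,0,0,0,0,0,0,0,0,0]' && python3 -m crank '[0,0,0.5,0,0,0,0,0,0.3,0,0,0,0,0,0,0,0,0]' && python3 -m crank '[0,0,0.3,0,0,0,0,0,0,0,0,0]'
```

```text
time: 20.5
ee_pos: [0.447, 0.3016, 0.1331]
tcp_rot: [0.094, 1.574, -0.1]
contact_force: [-0.1, -0.7, 0.9]
finger_gap: 0.005
time: 21.0
ee_pos: [0.4766, 0.3, 0.1365]
tcp_rot: [0.097, 1.568, -0.096]
contact_force: [-0.5, 0.8, 0.9]
finger_gap: 0.007
time: 21.38
ee_pos: [0.488, 0.2985, 0.1359]
tcp_rot: [0.096, 1.569, -0.096]
contact_force: [0.6, 0.2, -0.3]
finger_gap: -0.001
time: 21.75
ee_pos: [0.4957, 0.2976, 0.1359]
tcp_rot: [0.096, 1.569, -0.096]
contact_force: [-0.5, -0.2, 0.4]
finger_gap: -0.002
time: 22.0
ee_pos: [0.4985, 0.2974, 0.136]
tcp_rot: [0.096, 1.569, -0.096]
contact_force: [0.0, 0.2, 0.5]
finger_gap: 0.004
```

```bash
python3 -m crank '[0,0,0.3,0,0,0,0,0,0,0,0,0]' && python3 -m crank '[0,0,0.2,0,0,0,0,0,0,0,0,0]' && python3 -m crank '[0,0,0.2,0,0,0,0,0,0,0,0,0]'&& python3 -m crank '[0,0,0.2,0,0,0,0,0,0,0,0,0]'
```

```text
time: 22.25
ee_pos: [0.5016, 0.297, 0.136]
tcp_rot: [0.096, 1.569, -0.096]
contact_force: [-1.7, 0.0, -0.3]
finger_gap: 0.008
time: 22.5
ee_pos: [0.5035, 0.2967, 0.136]
tcp_rot: [0.096, 1.569, -0.096]
contact_force: [-0.8, -0.1, -0.0]
finger_gap: 0.006
time: 22.75
ee_pos: [0.5056, 0.2964, 0.136]
tcp_rot: [0.096, 1.569, -0.096]
contact_force: [-0.5, 0.1, 0.8]
finger_gap: 0.008
time: 23.0
ee_pos: [0.5076, 0.2962, 0.136]
tcp_rot: [0.096, 1.569, -0.096]
contact_force: [-1.0, 0.4, 1.2]
finger_gap: 0.004
```

```bash
python3 -m crank '[0,0,0.2,0,0,0,0,0,0,0,0,0]' && python3 -m crank '[0,0,0.2,0,0,0,0,0,0,0,0,0]' && python3 - <<'E'
from h import *
for n in ('top','scene'):
    p,d=imaging.snapshot(n); globals()['I'+n]=p[:,:,::-1]
    P=cloud(n,d,d>0); m=(P[:,2]>.115)&(P[:,2]<.17)&(P[:,0]>.515)&(P[:,0]<.57)&(abs(P[:,1]-.297)<.03)
    Q=P[m]; print(n,len(Q), Q.mean(0), np.percentile(Q,[2,98],axis=0))
cv2.imwrite('pics/c7.png',cv2.resize(np.hstack([Itop[165:265,120:240],Iscene[190:290,285:405]]),None,fx=3.3,fy=3.3,interpolation=cv2.INTER_CUBIC))
E
```

```text
time: 23.25
ee_pos: [0.5096, 0.2959, 0.136]
tcp_rot: [0.096, 1.568, -0.096]
contact_force: [-0.0, -0.1, 0.7]
finger_gap: 0.006
time: 23.5
ee_pos: [0.5116, 0.2957, 0.136]
tcp_rot: [0.096, 1.568, -0.096]
contact_force: [-0.0, 0.3, 0.4]
finger_gap: 0.005<stdin>:5: RuntimeWarning: Mean of empty slice.
  ret = um.true_divide(
Traceback (most recent call last):
IndexError: index -1 is out of bounds for axis 0 with size 0
```

```bash
python3 - <<'E'
from h import *
n='scene'
p,d=imaging.snapshot(n); P=cloud(n,d,d>0); m=(P[:,2]>.115)&(P[:,2]<.17)&(P[:,0]>.49)&(P[:,0]<.57)&(abs(P[:,1]-.297)<.04)
Q=P[m]; print(n,len(Q)); print(np.percentile(Q,[2,98],axis=0) if len(Q) else '')
cv2.imwrite('pics/c7.png',cv2.resize(p[190:290,285:405,::-1],None,fx=5,fy=5,interpolation=cv2.INTER_CUBIC))
E
```

```text
scene 99
[[0.50638173 0.28443483 0.12291233]
 [0.53528178 0.30980463 0.16923472]]
```

View pics/c7.png

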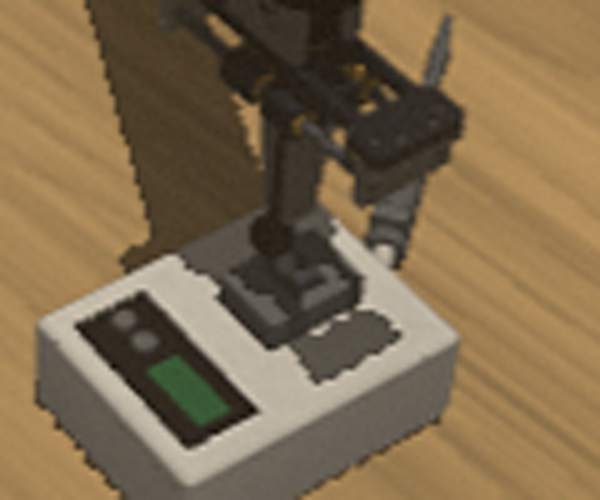

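The ball, at crop (270,235), is ahead of the fingers at about x 522. It is still short of the end, about x 527, so I keep going.

```bash
python3 -m crank '[0,0,0.2,0,0,0,0,0,0,0,0,0]' && python3 -m crank '[0,0,0.2,0,0,0,0,0,0,0,0,0]' && python3 -m crank '[0,0,0.2,0,0,0,0,0,0,0,0,0]' 
```

```text
time: 23.85
ee_pos: [0.5135, 0.2955, 0.136]
tcp_rot: [0.096, 1.569, -0.096]
contact_force: [-0.6, 0.2, 1.1]
finger_gap: 0.004
time: 24.1
ee_pos: [0.5155, 0.2952, 0.1359]
tcp_rot: [0.096, 1.569, -0.096]
contact_force: [0.1, -0.9, 1.0]
finger_gap: 0.009
time: 24.35
ee_pos: [0.5175, 0.295, 0.1359]
tcp_rot: [0.096, 1.569, -0.096]
contact_force: [0.4, -0.0, 0.5]
finger_gap: 0.006
```

```bash
python3 -c "
from h import *
f=[env.read_state()['contact_force'] for _ in range(1)];print(f)"
```

```text
[array([ 0.41736485, -0.00069993,  0.47582948])]
```

```bash
python3 - <<'E'
from h import *
n='scene'
p,d=imaging.snapshot(n)
for m in imaging.trace(n,'lever')[:3]:
    P=cloud(n,d,m['pixels']); Q=P[P[:,2]>.115]; print(m['conf'],m['bbox'],len(Q), Q.mean(0) if len(Q) else '')
for x in imaging.spot_point(n,'lever_tip')[:3]: print(x, at_z(n,[x['centre']],.141))
print('expected on',proj(n,[[.5274,.2926,.141],[.5036,.2955,.147]]))
cv2.imwrite('pics/c8.png',cv2.resize(p[190:290,285:405,::-1],None,fx=5,fy=5,interpolation=cv2.INTER_CUBIC))
E
```

```text
0.51 [338.3, 230.5, 9.1, 14.4] 58 [0.52658906 0.30016429 0.14446294]
{'centre': [340.1, 238.6], 'conf': 0.42} [[0.52413745 0.30117987 0.141     ]]
expected on [[337.09404321 237.50265149]
 [343.8978355  232.56936056]]
```

View pics/c8.png

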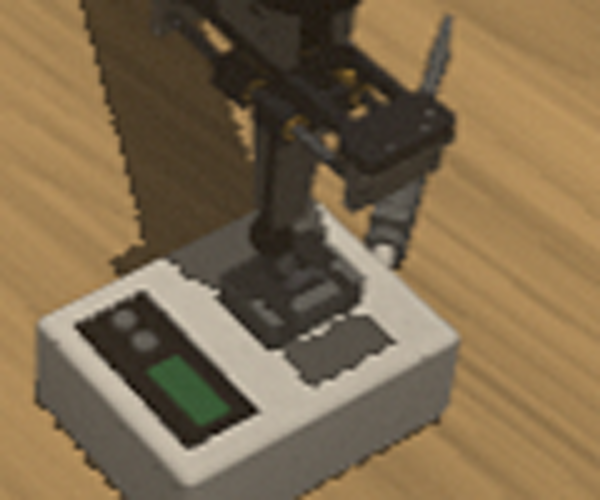

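```bash
python3 -m crank '[0,0,-2,0,0,0,0,0,-4,0,0,0,-5,0,-3,0,0,0,-3,0,-2,0,0,0,0,0,0,0,0,0]' && python3 - <<'E'
from h import *
from scipy.optimize import least_squares
for n in ('top','scene'):
    p,d=imaging.snapshot(n); globals()['I'+n]=p[:,:,::-1]
    P=cloud(n,d,d>0); m=(P[:,2]>.135)&(P[:,2]<.17)&(abs(P[:,0]-.52)<.05)&(abs(P[:,1]-.297)<.03)
    Q=P[m]; f=least_squares(lambda c:np.linalg.norm(Q-c,axis=1)-.013,[.515,.295,.143],loss='soft_l1',f_scale=.002)
    h=np.array([.5036,.2955,.097]); print(n,len(Q),f.x,'lean',np.degrees(0)+np.arctan2((f.x-h)[0]*.9925-(f.x-h)[1]*.122,f.x[2]-.097), 'top z',np.percentile(Q[:,2],97))
cv2.imwrite('pics/c9.png',cv2.resize(np.hstack([Itop[165:265,120:240],Iscene[210:310,285:405]]),None,fx=3.3,fy=3.3,interpolation=cv2.INTER_CUBIC))
E
```

```text
time: 25.12
ee_pos: [0.408, 0.3097, 0.2181]
tcp_rot: [0.095, 1.564, -0.093]
contact_force: [0.3, -0.4, -1.2]
finger_gap: 0.007
top 79 [0.52298449 0.29359574 0.1429595 ] lean 0.40073928260017294 top z 0.15758968163013534
scene 66 [0.52144646 0.29480343 0.14311407] lean 0.3683333919453935 top z 0.1568447203260608
```

View pics/c9.png

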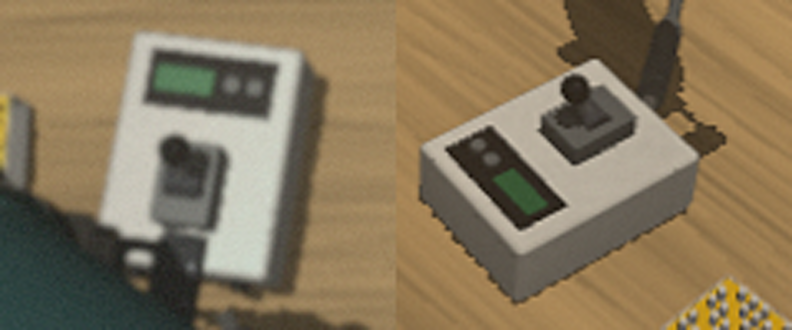

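```bash
python3 - <<'E'
from h import *
from scipy.optimize import least_squares
for n in ('top','scene'):
    d=np.load(n+'0.npy'); P=cloud(n,d,d>0); m=(P[:,2]>.135)&(P[:,2]<.17)&(abs(P[:,0]-.49)<.05)&(abs(P[:,1]-.297)<.03)
    Q=P[m]; f=least_squares(lambda c:np.linalg.norm(Q-c,axis=1)-.013,[.48,.298,.143],loss='soft_l1',f_scale=.002)
    print(n,len(Q),f.x,'top z',np.percentile(Q[:,2],97))
r=R.from_euler('z',-7,degrees=True).as_matrix()
go(np.array([.5334,.292,.136])+r@[-.06,0,0],83)
E
```

```text
top 79 [0.48166242 0.29903038 0.14108063] top z 0.1541739204401102
scene 66 [0.4802734  0.30135465 0.14177492] top z 0.15667746058336038
pos mm [408.7 307.6 215.5] axes [[0.001, -0.001, -1.0], [0.122, 0.992, -0.001], [0.992, -0.122, 0.001]] F [ 0.3 -0.  -0.6] gap 0.4 t 25.23
shift cm [ 7.95 -0.02  6.56]
tool yaw 82.97 turn about tool x rad -0.0006
```

The lever is at about 0.87 of its 1.0 rad. The ball has travelled 41 mm of 48 mm, and the closed fingertips slid by it. I straddle the ball with the jaws from above, hold it lightly and draw it the last 6–7 mm.

```bash
python3 -m crank '[0,0,4,0,0,0,0,0,4,0,0,0,0,0.05,3.5,0,0,0,0,0,0,0,0,0,0,0,0,0,0,0,0,0,0,0,0,0]' 5.5 5 && python3 -c "
from h import *
go([.5225,.2940,.126],83)"
```

```text
time: 25.98
ee_pos: [0.5212, 0.2952, 0.2155]
tcp_rot: [0.094, 1.57, -0.095]
contact_force: [0.4, -0.5, -0.0]
finger_gap: 0.596
pos mm [521.2 295.2 215.5] axes [[-0.001, -0.0, -1.0], [0.12, 0.993, -0.001], [0.993, -0.12, -0.001]] F [ 0.4 -0.5 -0. ] gap 54.8 t 25.98
shift cm [ 8.95 -0.1   0.15]
tool yaw 83.1 turn about tool x rad 0.0018
```

```bash
python3 -m crank '[3,-0.1,0.1,0,0,0,3,0,0,0,0,0,2,0,0,0,0,0,0.9,0,0,0,0,0,0,0,0,0,0,0]' && python3 -m crank '[0,0,0,0,0,0,0,0,0,0,0,0,0,0,0,0,0,0,0,0,0,0,0,0,0,0,0,0,0,0,0,0,0,0,0,0]' 2.3 5 
```

```text
time: 26.6
ee_pos: [0.523, 0.2939, 0.127]
tcp_rot: [0.095, 1.569, -0.095]
contact_force: [0.4, -0.8, 0.3]
finger_gap: 0.598
time: 27.35
ee_pos: [0.5235, 0.2948, 0.1273]
tcp_rot: [0.097, 1.568, -0.094]
contact_force: [1.7, 4.0, -0.7]
finger_gap: 0.25
```

```bash
python3 -m crank '[0,0,0,0,0,0,0,0,0,0,0,0]' 1.8 8 && python3 -m crank '[0.1,0,0.3,0,0,0,0,0,0,0,0,0]' && python3 -m crank '[0.1,0,0.3,0,0,0,0,0,0,0,0,0]' && python3 -m crank '[0,0,0.2,0,0,0,0,0,0,0,0,0]'
```

```text
time: 27.6
ee_pos: [0.5234, 0.2948, 0.1273]
tcp_rot: [0.097, 1.568, -0.094]
contact_force: [1.8, 5.4, 0.2]
finger_gap: 0.246
time: 27.85
ee_pos: [0.5262, 0.2944, 0.1262]
tcp_rot: [0.097, 1.569, -0.094]
contact_force: [0.6, 4.5, 0.9]
finger_gap: 0.243
time: 28.1
ee_pos: [0.5288, 0.2941, 0.125]
tcp_rot: [0.096, 1.569, -0.094]
contact_force: [0.4, 5.5, -0.1]
finger_gap: 0.245
time: 28.35
ee_pos: [0.529, 0.2941, 0.1249]
tcp_rot: [0.095, 1.572, -0.094]
contact_force: [-3.9, 5.4, 1.4]
finger_gap: 0.244
```

```bash
python3 -m crank '[0,0,0.2,0,0,0,0,0,0,0,0,0]' && python3 -m crank '[0,0,0,0,0,0,0,0,0,0,0,0,0,0,0,0,0,0,0,0,0,0,0,0]' 6 && python3 -m crank '[-3,0,0,0,0,0,-5,0,0,0,0,0,-4,0,-5,0,0,0,0,0,-6,0,0,0,0,0,-4,0,0,0,0,0,0,0,0,0]' && python3 - <<'E'
from h import *
from scipy.optimize import least_squares
for n in ('top','scene'):
    p,d=imaging.snapshot(n); cv2.imwrite(f'pics/{n}9.png',p[:,:,::-1])
    P=cloud(n,d,d>0); m=(P[:,2]>.135)&(P[:,2]<.17)&(abs(P[:,0]-.52)<.05)&(abs(P[:,1]-.297)<.03)
    Q=P[m]; f=least_squares(lambda c:np.linalg.norm(Q-c,axis=1)-.013,[.515,.295,.143],loss='soft_l1',f_scale=.002)
    print(n,len(Q),f.x, 'top z',np.percentile(Q[:,2],97))
E
python3 lid.py pics/c10.png
```

```text
time: 28.6
ee_pos: [0.5292, 0.2941, 0.1248]
tcp_rot: [0.094, 1.575, -0.094]
contact_force: [-7.6, 5.2, 4.1]
finger_gap: 0.245
time: 29.1
ee_pos: [0.5333, 0.2919, 0.1248]
tcp_rot: [0.096, 1.569, -0.097]
contact_force: [-0.3, -0.1, -0.4]
finger_gap: 0.645
time: 29.85
ee_pos: [0.3829, 0.3111, 0.2446]
tcp_rot: [0.091, 1.567, -0.094]
contact_force: [0.1, 0.4, -0.5]
finger_gap: 0.652
top 82 [0.5279772  0.29273327 0.14078637] top z 0.15542560898281235
scene 65 [0.52650197 0.29484264 0.14111796] top z 0.15472302941904303
top lid top z +y end 123.2, -y end 123.8, +x 123.5 -x 123.4 n=942
  catch 1 66 a of top: min 80.6 mean 86.6
  catch -1 71 a of top: min 81.5 mean 86.8
  plate a range [-74.96212388  70.41973211]
scene lid top z +y end 124.2, -y end 125.3, +x 124.9 -x 124.6 n=212
  catch 1 30 a of top: min 84.7 mean 90.1
  catch -1 31 a of top: min 74.9 mean 83.9
  plate a range [-80.61396115  66.48755518]
[386.7 310.2 243.9] [0.22291142 0.10168262 0.09981763] [ 0.04764695 -0.18448997 -0.01901725] 30.05
```

View pics/scene9.png

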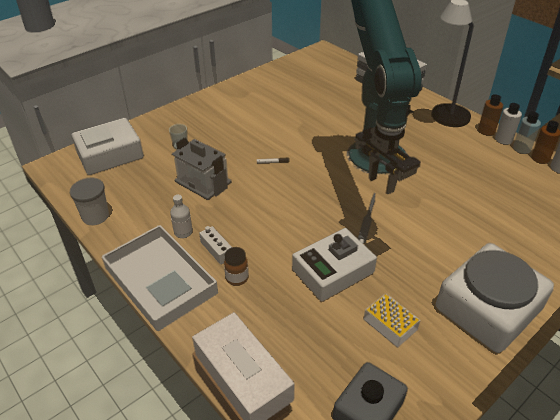

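The lid is on the tank at (202,165), the lever leans away from the front at (339,240), the bystanders stand where they were, and the arm is clear.

```bash
python3 -c "
from cell import env
print(env.finish_job())"
```

```text
the job is handed in; nothing more can be done
None
```

The lid is on the tank under both catches, the lever is thrown over, and I handed the job in at about 30 s of the 64 s allowed. No verdict was reported.

**Lid:** It pivoted in the grip while I pressed. The -y end went under its catch first, and the +y end went in when I let go, before I pressed on it. The insertion peak was about 10 N (the 2.8 N weight included). The last checks, made after the lever move, show the underside level at about 119 mm and both catches within about 0.7 mm of where they started.

**Lever:** It took three tries.
- **First push:** The fingers rode on the ball, most likely on a ledge on their backs, and the wrist sensor read up to 59 N upwards for a moment. The gripper's body should not have been what touched, but I could not confirm that against the 40 N limit. It left the lever partly over.
- **Second push:** It stopped at about 0.87 rad because the closed fingers slipped past the ball.
- **Third try:** I held the ball lightly and drew it until it stopped moving with 7.6 N against it, which I took as the end stop.

**Last checks:** The ball had travelled 46.7 mm of the nominal 47.9 mm. That is about 0.97 rad, and the shortfall is within measuring error. By eye in the final scene picture the bystanders had not moved, and the arm was clear of everything.

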